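# Press a circuit board flush in its jig with a spacer block

## Robot

A 6-joint arm with a two-finger parallel gripper is mounted at the origin on the work surface. World frame = base frame: x ahead of the robot, y to its left, z up, the work surface at z = 0. Lengths are in m, angles in rad, forces in N, time in s.
With the tool pointing down it reaches from about 0.225 to 0.875 m from the base axis. Payload 3.4 kg.
Tool frame: the origin (TCP) lies between the finger pads, 19 mm behind the fingertips; this is the grasp point; z points along the fingers, y is the line along which they close (so a half turn about z gives the same grasp; the last joint's range is limited). The gripper opens to 85 mm and grips with 20 to 120 N. Pads are 22 mm wide; open, the fingers measure 114 mm over their backs; the gripper's body (76 mm by 85 mm) begins 54 mm behind the grasp point. The pads swing forward as they close: fully open they stand 13 mm farther back than shut.
Start: joints at [1.186, 0.276, 1.505, -0, 1.361, -0.121], TCP at [0.15, 0.555, 0.25] pointing down, gripper open.
Joint ranges: [-2.89, 2.89], [-0.75, 2.08], [0.22, 2.7], [-1.18, 4.32], [0.11, 2.71], [-2.7, 2.7]. Speed limits (rad/s): [2.57, 2.57, 3.14, 3.14, 3.14, 3.14].

## Interface

Orientations are given as a unit quaternion [w, x, y, z].
In Python, from rig import manip gives the robot as it stands.
- The arm moves only by the shell command python3 -m pendant 'ROWS' [FORCE]. ROWS is JSON, a list of rows, each an object of numbers: "dx", "dy", "dz": the shift along the tool's x, y, z in m; "rx", "ry", "rz": the turn, a rotation vector about the tool's x, y, z in degrees; "hand": the finger opening in m, from 0 to 0.0854. In form: [{"dx": .., "dy": .., "dz": .., "rx": .., "ry": .., "rz": .., "hand": ..}, ...]. A call has 1 to 12 rows; each row shifts and turns the commanded pose from where the row before left it, along the tool's axes as they then stand; what a row does not reach is not made up. A row lasts 1/12 s, in which the tool goes at most 41.7 mm and 7.16 degrees, less where a joint would pass 70% of its speed; a pose out of reach is approached as far as the arm can. A call is refused whole if a number of a shift passes 0.0417 or a number of a turn 7.16, either way. A call with a gripper value outside its range is refused whole. The fingers move at their own pace and stop on an object; FORCE is the grip in N (left out, the last holds). Time passes only in rows, so rows that do not move let the fingers close. It gives the time, the measured TCP pose, the force, the opening and the grip force at its end, in the units of the state.
- manip.get_state(): the state, without advancing time (a new reading comes with each control period).
- manip.get_image(name): name is "side" or "top" or "wrist"; returns a dict with "frame" (480x640x3 uint8, red, green, blue), "fx", "fy", "cx", "cy" (pixels), "position" and "attitude" of the camera in the world; the wrist camera has in their place "mount" (4x4, takes a point from camera to tool coordinates, whose origin is the TCP and whose axes are the flange's). Camera axes: x right, y up, looking along -z (the intrinsics and any distortion apply to the point x, -y, -z); pixel columns grow to the right and rows downward; lengths in m; the calibration is good to about 2 mm. A picture is of the moment at which its call begins: read the wrist's pose just before it. There is no depth.
- manip.sign_off(): hands the job in; it is judged then, once.
The state is a dict: "clock": time; "qpos": joint angles; "qd": joint speeds; "effort": joint torques, N m; "position": TCP position; "ee_rot": TCP orientation; "contact_force": force on the tool from outside, world axes, zero at the start; "moment": the same for the moment, N m; "width": finger opening in m; "gripper_force": force on a finger pad.
Only numpy, scipy, OpenCV 4.12 (cv2) and the standard library are available. Lean on these libraries where they do the work, as an engineer would, in place of code of your own. Each camera call takes 0.05 s, during which the arm holds its last target. There are 200 camera calls.

## Task

The circuit board lies loose in the assembly jig, a little away from the fence on the jig's far side. Pick up the white spacer block and slide it upright, down to the bed, into the gap between the board and the near-side stop where that gap is wide enough (do not force it in at the other stop, and do not push the board up to the fence before the spacer is in); then, with the spacer, push the board until its whole far edge is flush against the fence. Finish while still holding the spacer there, keeping the board pressed against the fence, and leave the other things on the bench alone.

Things in the scene. Friction and masses are not known exactly. Their poses are not given: they have to be found in the camera images.
- jig: Fixed jig: varnished plywood bed 180 (x) x 230 (y) x 12 mm with an aluminium fence on its far side. Origin on the bench under the bed; x from stops to fence, y along the fence, z up. Bed: x -96 to 84, y -115 to 115, top z = 12 mm. Fence: face at x = 60 mm, 14 thick, 200 long, top z = 28 mm. Two stops with back faces at x = -75 mm, one at y = 30, one at y = -30 mm; which is which varies.
- fence_face (a point): Foot of the fence's face at mid-length, on the bed top; axes as the jig's.
- stop_thin: Fixed aluminium block on the bed, near side of the board: 16 mm thick (x), 50 long (y), 16 high. Origin: middle of its back face's lower edge, on the bed top; axes as the jig's; front face, towards the board, at x = 16 mm. The gap from it to the board is about 15 to 23 mm at the start: wide enough for the spacer.
- stop_thick: Like stop_thin but 29 mm thick (front face at x = 29 mm), so the gap before it is only 2 to 10 mm: too narrow for the spacer.
- board: Loose circuit board on an aluminium carrier, 90 (x) x 160 (y) x 12 mm; parts on top up to 12 mm higher, those within 45 mm of the near edge under 6 mm. 200 to 330 g, slides on the bed with about 1 N; about 10 N seats it well. Lies turned by up to 0.03 rad, far edge 8 to 12 mm from the fence at its middle. Origin: centre of its underside; x towards the fence, y along it.
- board_corner_l (a point): Lower corner of the board's far edge at the +y end (board frame x = 45, y = 80 mm).
- board_corner_r (a point): Lower corner of the board's far edge at the -y end (board frame x = 45, y = -80 mm).
- spacer: Loose white plastic block, 12 mm thick (x), 40 wide (y), 64 tall, about 80 g, standing upright on the bench beside the jig. Origin: centre of its underside; z up. If it is held by its 12 mm thickness with the TCP 46 mm above its underside, the fingertips clear the stops and the board's near part.
- calculator: Bystander: pocket calculator, 150 x 78 x 16 mm, lying on the bench; origin centre of underside.
- reel: Bystander: solder reel, 56 mm diameter, 36 mm high, standing on its flange; origin centre of underside.
- screwdriver: Bystander: screwdriver lying on the bench.
Not all that is in view belongs to the job. Of the things that look like the spacer, the larger one is meant. Of the things that look like the board, the smaller one is meant.

How it is judged:
By the outcome, as a careful person would: the job done as asked, in the order asked, and still so for the second after the job is handed in, while the arm keeps its last pose, push and grip.
It also fails if it takes over 38 s, if anything falls off the work surface, if the arm or the gripper's body presses on something with over 40 N, if the wrist force passes 120 N, or if a joint passes its speed limit or range.

## Working session

There is one attempt and no reset: what is moved stays moved. The work goes in short steps, Python scripts to look and compute and a shell command to move; the robot and the scene stay as the last step left them, time stands still between calls to the robot, and variables do not carry over. Pictures are saved under pics/ and viewed, at most 10 in all, crops included, and the job is handed in when it is done.

```bash
mkdir -p pics; ls; cat > h.py <<'E'
import numpy as np, cv2, json
from rig import manip
from scipy.spatial.transform import Rotation as R
def rot(a):
    a=np.array(a,float)
    return a if a.shape==(3,3) else R.from_quat(a[[1,2,3,0]]).as_matrix()
def grab(n):
    s=manip.get_state(); im=manip.get_image(n)
    if n=="wrist":
        T=np.eye(4);T[:3,:3]=rot(s["ee_rot"]);T[:3,3]=s["position"]
        im["T"]=T@np.array(im["mount"])
    else:
        T=np.eye(4);T[:3,:3]=rot(im["attitude"]);T[:3,3]=im["position"];im["T"]=T
    return im
def save(im,f): cv2.imwrite(f,im["frame"][:,:,::-1])
def cast(im,uv,z):
    uv=np.atleast_2d(np.array(uv,float))
    d=np.c_[(uv[:,0]-im["cx"])/im["fx"],-(uv[:,1]-im["cy"])/im["fy"],-np.ones(len(uv))]@im["T"][:3,:3].T
    o=im["T"][:3,3]; return o+d*((z-o[2])/d[:,2])[:,None]
def proj(im,P):
    p=(np.atleast_2d(P)-im["T"][:3,3])@im["T"][:3,:3]
    return np.c_[im["cx"]-im["fx"]*p[:,0]/p[:,2], im["cy"]+im["fy"]*p[:,1]/p[:,2]]
E
python3 - <<'E'
from h import *
for n in("top","side"):
    im=grab(n); save(im,f"pics/{n}0.png"); print(n,{k:v for k,v in im.items() if k!="frame"})
print(manip.get_state())
E
```

```text
pics
top {'fx': 575.6735905167094, 'fy': 575.6735905167094, 'cx': 326.27340568658894, 'cy': 236.53034229216183, 'position': array([ 0.41450782, -0.0616048 ,  0.97374748]), 'attitude': array([ 0.70656301,  0.03964733, -0.03894039, -0.7054647 ]), 'T': array([[ 1.60639925e-03,  9.93822764e-01, -1.10967258e-01,
         4.14507820e-01],
       [-9.99998294e-01,  1.49528626e-03, -1.08452700e-03,
        -6.16047961e-02],
       [-9.11899806e-04,  1.10968811e-01,  9.93823471e-01,
         9.73747477e-01],
       [ 0.00000000e+00,  0.00000000e+00,  0.00000000e+00,
         1.00000000e+00]])}
side {'fx': 444.4843705747542, 'fy': 444.4843705747542, 'cx': 318.96831376413854, 'cy': 250.59606825250023, 'position': array([0.34741162, 0.43312519, 0.59838001]), 'attitude': array([-0.13400315, -0.05719192,  0.36146033,  0.92093359]), 'T': array([[-0.95754448,  0.20547078, -0.20221356,  0.34741162],
       [-0.28816122, -0.70277918,  0.65043412,  0.43312519],
       [-0.00846627,  0.68108971,  0.73215103,  0.59838001],
       [ 0.        ,  0.        ,  0.        ,  1.        ]])}
{'clock': 0.1, 'qpos': array([ 1.18599702e+00,  2.76532907e-01,  1.50598201e+00, -5.90822803e-06,
        1.36072423e+00, -1.20982090e-01]), 'qd': array([-3.35895801e-04, -3.94002607e-04, -5.51754797e-03,  5.74105870e-05,
       -5.94328926e-04, -1.77537200e-03]), 'effort': array([ 1.52762968e-03, -4.17703307e+01, -2.46403885e+01, -8.50192987e-05,
        5.86640279e-03,  1.94045646e-05]), 'position': array([0.14977366, 0.55469948, 0.24923531]), 'ee_rot': array([-2.03183271e-04,  1.31525750e-01,  9.91312413e-01, -7.97787087e-04]), 'contact_force': array([ 0.28316863,  0.26904734, -0.32683103]), 'moment': array([ 0.00445279, -0.01440612,  0.00630636]), 'gripper_force': 0.0, 'width': 0.08533817018522422}
```

View pics/top0.png

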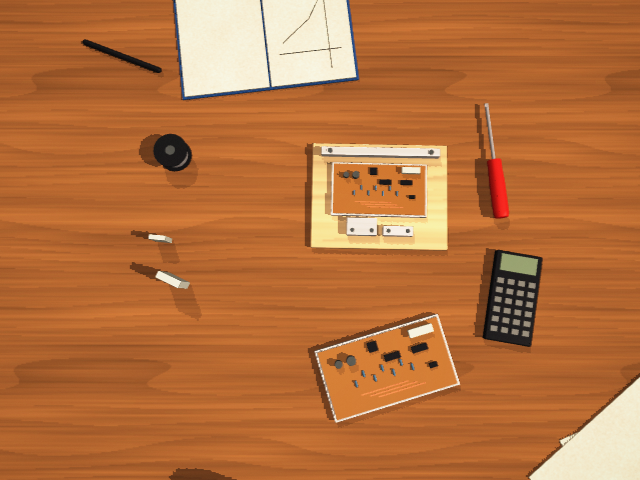

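View pics/side0.png

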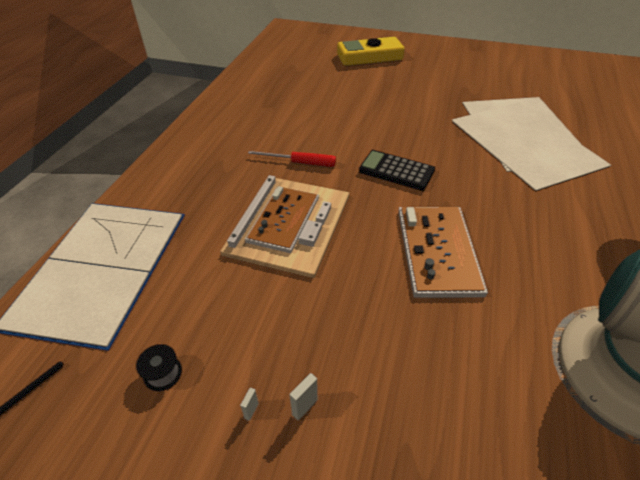

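The top view shows the jig around (379,197), with the fence at row 152, the thick stop at (361,227) and the thin stop at (398,231). The meant (larger) spacer is at (172,278) with its decoy at (160,238), and the large board at (387,368) is also a decoy. The side view confirms the spacer stands upright at (304,397).

```bash
python3 - <<'E'
from h import *
im=grab("top"); hsv=cv2.cvtColor(im["frame"],cv2.COLOR_RGB2HSV)
print("jig",cast(im,[(313,143),(447,147),(447,249),(312,247)],.012).round(4).tolist())
print("fence/stops",cast(im,[(320,156),(440,158),(361,227),(398,231)],.028).round(4).tolist())
m=((hsv[...,1]<70)&(hsv[...,2]>120)).astype(np.uint8)
m[:, :100]=0; 
n,l,st,c=cv2.connectedComponentsWithStats(m)
for i in range(1,n):
    if st[i,4]>20 and c[i,0]<220 and 200<c[i,1]<320:
        pts=np.argwhere(l==i)[:,::-1]; r=cv2.minAreaRect(pts.astype(np.float32)); b=cv2.boxPoints(r)
        print(st[i],r,cast(im,b,.064).round(4).tolist())
cv2.imwrite("pics/c.png",cv2.resize(im["frame"][220:300,120:210,::-1],None,fx=7,fy=7,interpolation=2))
s=grab("side")
cv2.imwrite("pics/d.png",cv2.resize(s["frame"][350:440,220:340,::-1],None,fx=6,fy=6,interpolation=2))
E
```

```text
jig [[0.683, -0.0376, 0.012], [0.6763, -0.2668, 0.012], [0.5012, -0.263, 0.012], [0.5042, -0.0366, 0.012]]
fence/stops [[0.6562, -0.0498, 0.028], [0.653, -0.2512, 0.028], [0.5361, -0.1181, 0.028], [0.5295, -0.1792, 0.028]]
[148 234  24   9 113] ((159.83721923828125, 237.58895874023438), (23.518945693969727, 5.503201961517334), 10.007980346679688) [[0.5129, 0.2232, 0.064], [0.5216, 0.222, 0.064], [0.5151, 0.1849, 0.064], [0.5064, 0.1862, 0.064]]
[156 271  33  18 260] ((171.63534545898438, 280.42816162109375), (33.80622100830078, 9.041585922241211), 21.447736740112305) [[0.4491, 0.2107, 0.064], [0.4624, 0.2059, 0.064], [0.443, 0.1556, 0.064], [0.4298, 0.1605, 0.064]]
```

View pics/c.png

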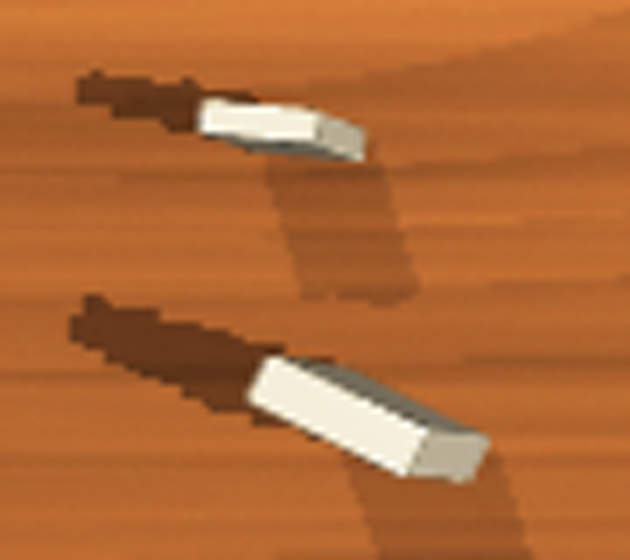

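The crop shows the larger spacer's top face with corners near (275,357), (428,428), (408,475), (248,402). I compute the moves to it from these.

```bash
cat >> h.py <<'E'
def goto(target,yaw):
    "tool-axis shift to target xyz and rz (deg) to have tool y at yaw (deg, world)"
    s=manip.get_state(); M=rot(s["ee_rot"]); y=np.degrees(np.arctan2(M[1,1],M[0,1]))
    print("pos",np.round(s["position"],4),"yaw",y.round(2),"tilt",np.degrees(np.arccos(-M[2,2])).round(2),"tool shift mm",(1000*(np.array(target)-s["position"])@M).round(1),"rz",round(y-yaw,2),"world shift",(1000*(np.array(target)-s["position"])).round(1),"t",s["clock"])
E
python3 - <<'E'
from h import *
im=grab("top")
c=np.array([(275,357),(428,428),(408,475),(248,402)])/7+[120-.43,220-.43]
P=cast(im,c,.064); print(P.round(4)); print("c",P.mean(0)); w=P[1]+P[2]-P[0]-P[3]; yw=np.degrees(np.arctan2(w[1],w[0]));print(yw)
d=np.array([(203,98),(320,108),(315,142),(199,130)])/7+[120,220]
print(cast(im,d,.05).round(4))
t=P.mean(0); t[2]=.20; goto(t,yw+90)
E
```

```text
[[0.4616 0.2038 0.064 ]
 [0.4456 0.1688 0.064 ]
 [0.4351 0.173  0.064 ]
 [0.4514 0.2096 0.064 ]]
c [0.44842412 0.18881592 0.064     ]
-114.26551729575768
[[0.5213 0.2259 0.05  ]
 [0.5191 0.1988 0.05  ]
 [0.5112 0.1997 0.05  ]
 [0.5139 0.2265 0.05  ]]
pos [0.1499 0.5549 0.2496] yaw 74.89 tilt 0.04 tool shift mm [-383.7 -275.6   49.8] rz 99.15 world shift [ 298.6 -366.1  -49.6] t 0.25
```

```bash
python3 -m pendant '[{"dx":-0.032,"dy":-0.023,"hand":0.04},{"dx":-0.032,"dy":-0.023,"hand":0.04},{"dx":-0.032,"dy":-0.023,"hand":0.04},{"dx":-0.032,"dy":-0.023,"hand":0.04},{"dx":-0.032,"dy":-0.023,"hand":0.04},{"dx":-0.032,"dy":-0.023,"hand":0.04},{"dx":-0.032,"dy":-0.023,"hand":0.04},{"dx":-0.032,"dy":-0.023,"hand":0.04},{"dx":-0.032,"dy":-0.023,"hand":0.04},{"dx":-0.032,"dy":-0.023,"hand":0.04},{"dx":-0.032,"dy":-0.023,"hand":0.04},{"dx":-0.032,"dy":-0.023,"hand":0.04}]' 40
python3 -m pendant '[{"rz":7.1},{"rz":7.1},{"rz":7.1},{"rz":7.1},{"rz":7.1},{"rz":7.1},{"rz":7.1},{"rz":7.1},{"rz":7.1},{"rz":7.1},{"rz":7.1},{"rz":7.1}]'
python3 -m pendant '[{"rz":7.0},{"rz":7.0},{"dz":0.025},{"dz":0.025},{}]'
python3 - <<'E'
from h import *
im=grab("wrist"); save(im,"pics/w1.png"); print(im["mount"],im["fx"],im["cx"],im["cy"])
t=[.4484,.1888,.20]; goto(t,-24.27)
E
```

```text
[[-1.15881272e-03  9.54546515e-01  2.98059738e-01  7.76393123e-02]
 [ 9.99999238e-01  9.79279345e-04  7.51675345e-04 -3.45845608e-04]
 [ 4.25625336e-04  2.98060382e-01 -9.54546923e-01 -1.23598742e-01]
 [ 0.00000000e+00  0.00000000e+00  0.00000000e+00  1.00000000e+00]] 375.3760516312414 315.5130860430482 233.00001955431384
pos [0.1499 0.555  0.2497] yaw 74.88 tilt 0.03 tool shift mm [-383.7 -275.6   49.8] rz 99.15 world shift [ 298.5 -366.2  -49.7] t 0.3invalid input
invalid input
invalid input
```

View pics/w1.png

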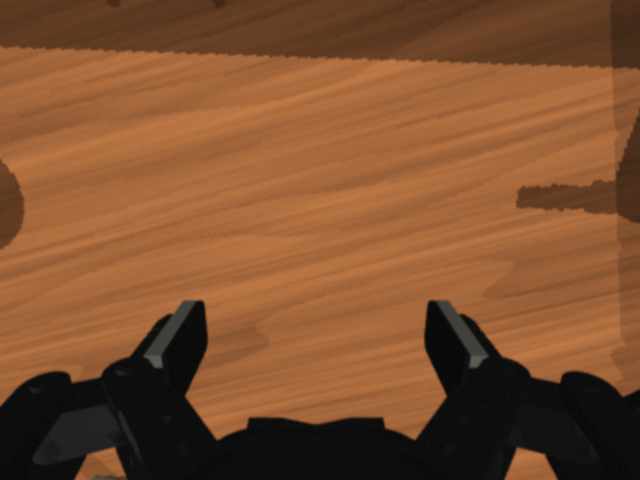

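The arm has not moved: the picture shows only the bench and the open fingers at (190,340) and (440,340). The rows were refused, probably because each needs all seven keys.

```bash
python3 -m pendant '[{"dx":-0.032,"dy":-0.023,"dz":0,"rx":0,"ry":0,"rz":0,"hand":0.04},{"dx":-0.032,"dy":-0.023,"dz":0,"rx":0,"ry":0,"rz":0,"hand":0.04},{"dx":-0.032,"dy":-0.023,"dz":0,"rx":0,"ry":0,"rz":0,"hand":0.04},{"dx":-0.032,"dy":-0.023,"dz":0,"rx":0,"ry":0,"rz":0,"hand":0.04},{"dx":-0.032,"dy":-0.023,"dz":0,"rx":0,"ry":0,"rz":0,"hand":0.04},{"dx":-0.032,"dy":-0.023,"dz":0,"rx":0,"ry":0,"rz":0,"hand":0.04},{"dx":-0.032,"dy":-0.023,"dz":0,"rx":0,"ry":0,"rz":0,"hand":0.04},{"dx":-0.032,"dy":-0.023,"dz":0,"rx":0,"ry":0,"rz":0,"hand":0.04},{"dx":-0.032,"dy":-0.023,"dz":0,"rx":0,"ry":0,"rz":0,"hand":0.04},{"dx":-0.032,"dy":-0.023,"dz":0,"rx":0,"ry":0,"rz":0,"hand":0.04},{"dx":-0.032,"dy":-0.023,"dz":0,"rx":0,"ry":0,"rz":0,"hand":0.04},{"dx":-0.032,"dy":-0.023,"dz":0,"rx":0,"ry":0,"rz":0,"hand":0.04}]' 40
```

```text
clock: 1.3
position: [0.4495, 0.1868, 0.2502]
ee_rot: [0.0, 0.132, 0.991, 0.0]
contact_force: [0.1, 0.4, 0.8]
width: 0.0401
gripper_force: 0.0
```

```bash
python3 -m pendant '[{"dx":0,"dy":0,"dz":0,"rx":0,"ry":0,"rz":7.1,"hand":0.04},{"dx":0,"dy":0,"dz":0,"rx":0,"ry":0,"rz":7.1,"hand":0.04},{"dx":0,"dy":0,"dz":0,"rx":0,"ry":0,"rz":7.1,"hand":0.04},{"dx":0,"dy":0,"dz":0,"rx":0,"ry":0,"rz":7.1,"hand":0.04},{"dx":0,"dy":0,"dz":0,"rx":0,"ry":0,"rz":7.1,"hand":0.04},{"dx":0,"dy":0,"dz":0,"rx":0,"ry":0,"rz":7.1,"hand":0.04},{"dx":0,"dy":0,"dz":0,"rx":0,"ry":0,"rz":7.1,"hand":0.04},{"dx":0,"dy":0,"dz":0,"rx":0,"ry":0,"rz":7.1,"hand":0.04},{"dx":0,"dy":0,"dz":0,"rx":0,"ry":0,"rz":7.1,"hand":0.04},{"dx":0,"dy":0,"dz":0,"rx":0,"ry":0,"rz":7.1,"hand":0.04},{"dx":0,"dy":0,"dz":0,"rx":0,"ry":0,"rz":7.1,"hand":0.04},{"dx":0,"dy":0,"dz":0,"rx":0,"ry":0,"rz":7.1,"hand":0.04}]'
python3 -m pendant '[{"dx":0,"dy":0,"dz":0.02,"rx":0,"ry":0,"rz":7,"hand":0.04},{"dx":0,"dy":0,"dz":0.03,"rx":0,"ry":0,"rz":7,"hand":0.04},{"dx":0,"dy":0,"dz":0,"rx":0,"ry":0,"rz":0,"hand":0.04},{"dx":0,"dy":0,"dz":0,"rx":0,"ry":0,"rz":0,"hand":0.04}]'
python3 - <<'E'
from h import *
im=grab("wrist"); save(im,"pics/w2.png")
t=[.4484,.1888,.20]; goto(t,-24.27)
np.save("w2T.npy",im["T"])
E
```

```text
clock: 2.3
position: [0.4486, 0.1885, 0.25]
ee_rot: [-0.0, 0.77, 0.638, -0.0]
contact_force: [0.3, 0.1, -0.6]
width: 0.0404
gripper_force: 0.0
clock: 2.63
position: [0.4476, 0.1883, 0.1991]
ee_rot: [-0.001, 0.839, 0.544, -0.002]
contact_force: [0.5, -0.1, 0.6]
width: 0.04
gripper_force: 0.0
pos [0.4488 0.1886 0.2004] yaw -24.15 tilt 0.02 tool shift mm [ 0.  -0.5  0.4] rz 0.12 world shift [-0.4  0.2 -0.4] t 2.6833
```

View pics/w2.png

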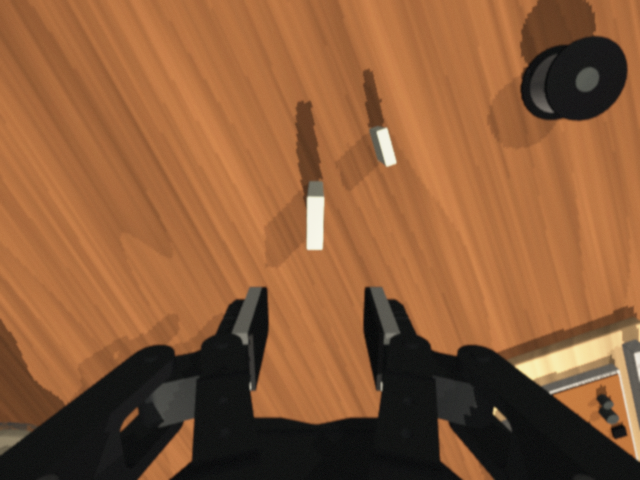

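The spacer's top face is at (307..323, 196..249), upright in the picture and centred between the fingers (inner edges at columns 268 and 364). The decoy is at (385,147).

```bash
python3 - <<'E'
from h import *
im=grab("wrist"); f=im["frame"]
m=((f.min(2)>185)).astype(np.uint8); m[:170]=0;m[270:]=0;m[:,:280]=0;m[:,350:]=0
p=np.argwhere(m)[:,::-1].astype(np.float32); r=cv2.minAreaRect(p); print(r)
P=cast(im,cv2.boxPoints(r),.064); print(P.round(4))
c=P.mean(0); e=[P[1]-P[0],P[2]-P[1]]; e=max(e,key=np.linalg.norm); print(np.linalg.norm(e),np.degrees(np.arctan2(e[1],e[0])))
c[2]=.046; goto(c,-24.27)
E
```

```text
((312.84918212890625, 223.8807373046875), (15.482090950012207, 52.111080169677734), 1.4688007831573486)
[[0.4324 0.1755 0.064 ]
 [0.4495 0.2106 0.064 ]
 [0.4594 0.2059 0.064 ]
 [0.4426 0.1706 0.064 ]]
0.0390676804244151 63.896025171748605
pos [0.4495 0.1888 0.2012] yaw -24.18 tilt 0.1 tool shift mm [  0.   -4.2 155.2] rz 0.09 world shift [  -3.5    1.8 -155.2] t 2.7333
```

```bash
python3 -m pendant '[{"dx":0,"dy":-0.002,"dz":0.035,"rx":0,"ry":0,"rz":1,"hand":0.04},{"dx":0,"dy":0,"dz":0.04,"rx":0,"ry":0,"rz":0,"hand":0.04},{"dx":0,"dy":0,"dz":0.035,"rx":0,"ry":0,"rz":0,"hand":0.04},{"dx":0,"dy":0,"dz":0.03,"rx":0,"ry":0,"rz":0,"hand":0.04},{"dx":0,"dy":0,"dz":0.014,"rx":0,"ry":0,"rz":0,"hand":0.04},{"dx":0,"dy":0,"dz":0,"rx":0,"ry":0,"rz":0,"hand":0.04},{"dx":0,"dy":0,"dz":0,"rx":0,"ry":0,"rz":0,"hand":0.0},{"dx":0,"dy":0,"dz":0,"rx":0,"ry":0,"rz":0,"hand":0.0},{"dx":0,"dy":0,"dz":0,"rx":0,"ry":0,"rz":0,"hand":0.0},{"dx":0,"dy":0,"dz":0,"rx":0,"ry":0,"rz":0,"hand":0.0},{"dx":0,"dy":0,"dz":0,"rx":0,"ry":0,"rz":0,"hand":0.0},{"dx":0,"dy":0,"dz":0,"rx":0,"ry":0,"rz":0,"hand":0.0}]' 60
python3 -c "
from h import *
goto([.4465,.19,.046],-25)"
```

```text
clock: 3.73
position: [0.4487, 0.1899, 0.0479]
ee_rot: [0.001, 0.845, 0.535, 0.002]
contact_force: [0.1, 0.6, 6.1]
width: 0.0112
gripper_force: 61.0
pos [0.4487 0.1899 0.0479] yaw -25.3 tilt 0.28 tool shift mm [-0.9 -2.1  1.9] rz -0.3 world shift [-2.2  0.1 -1.9] t 3.7333
```

```bash
python3 -m pendant '[{"dx":0,"dy":0,"dz":-0.03,"rx":0,"ry":0,"rz":-4,"hand":0.0},{"dx":0,"dy":0,"dz":-0.035,"rx":0,"ry":0,"rz":-7,"hand":0.0},{"dx":0,"dy":0,"dz":-0.035,"rx":0,"ry":0,"rz":-7,"hand":0.0},{"dx":0,"dy":0,"dz":-0.02,"rx":0,"ry":0,"rz":-6,"hand":0.0},{"dx":0,"dy":0,"dz":0,"rx":0,"ry":0,"rz":0,"hand":0.0}]' 
python3 -c "
from h import *
goto([.545,-.18,.165],-1)"
```

```text
clock: 4.15
position: [0.4499, 0.1903, 0.1713]
ee_rot: [0.003, 0.714, 0.7, 0.005]
contact_force: [0.6, 0.2, -0.4]
width: 0.0111
gripper_force: 60.1
pos [0.4499 0.1903 0.1713] yaw -1.15 tilt 0.64 tool shift mm [-368.3  102.4    6.2] rz -0.15 world shift [  95.1 -370.3   -6.3] t 4.15
```

```bash
python3 -m pendant '[{"dx":-0.0368,"dy":0.0102,"dz":0,"rx":0,"ry":0,"rz":0,"hand":0.0},{"dx":-0.0368,"dy":0.0102,"dz":0,"rx":0,"ry":0,"rz":0,"hand":0.0},{"dx":-0.0368,"dy":0.0102,"dz":0,"rx":0,"ry":0,"rz":0,"hand":0.0},{"dx":-0.0368,"dy":0.0102,"dz":0,"rx":0,"ry":0,"rz":0,"hand":0.0},{"dx":-0.0368,"dy":0.0102,"dz":0,"rx":0,"ry":0,"rz":0,"hand":0.0},{"dx":-0.0368,"dy":0.0102,"dz":0,"rx":0,"ry":0,"rz":0,"hand":0.0},{"dx":-0.0368,"dy":0.0102,"dz":0,"rx":0,"ry":0,"rz":0,"hand":0.0},{"dx":-0.0368,"dy":0.0102,"dz":0,"rx":0,"ry":0,"rz":0,"hand":0.0},{"dx":-0.0368,"dy":0.0102,"dz":0,"rx":0,"ry":0,"rz":0,"hand":0.0},{"dx":-0.0368,"dy":0.0102,"dz":0,"rx":0,"ry":0,"rz":0,"hand":0.0},{"dx":0,"dy":0,"dz":0,"rx":0,"ry":0,"rz":0,"hand":0.0},{"dx":0,"dy":0,"dz":0,"rx":0,"ry":0,"rz":0,"hand":0.0}]' 
python3 - <<'E'
from h import *
im=grab("wrist"); save(im,"pics/w3.png"); np.save("w3.npy",im["T"])
goto([.545,-.18,.165],-1)
E
```

```text
clock: 5.15
position: [0.54, -0.1826, 0.1647]
ee_rot: [-0.001, 0.717, 0.697, -0.0]
contact_force: [0.3, 0.7, -1.5]
width: 0.0112
gripper_force: 60.1
pos [ 0.5394 -0.181   0.1647] yaw -1.48 tilt 0.18 tool shift mm [ 1.1  5.5 -0.3] rz -0.48 world shift [5.6 1.  0.3] t 5.2
```

View pics/w3.png

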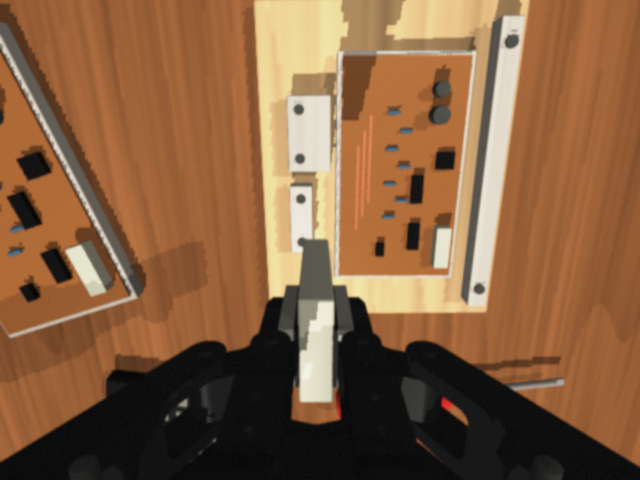

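The wrist view shows the thin stop at columns 291–312, rows 185–252, and the thick stop at 288–330, rows 95–172. The board's near edge is at columns 336–341, the fence face's top edge runs from (500,20) to (465,300), and the held spacer's lower end is at (303–328,240).

```bash
cat > m.py <<'E'
from h import *
im=grab("wrist"); g=cv2.GaussianBlur(im["frame"].astype(np.float32),(0,0),0.8)
def edge(rows,lo,hi,z,ch,sgn):
    out=[]
    for v in rows:
        a,b=lo(v),hi(v); d=sgn*np.diff(g[v,a:b,ch]); k=int(d.argmax())
        if 0<k<len(d)-1:
            q=d[k-1]-2*d[k]+d[k+1]; s=.5*(d[k-1]-d[k+1])/q if q else 0
        else: s=0
        out.append((a+k+.5+s,v))
    out=np.array(out); P=cast(im,out,z)[:,:2]
    for _ in range(4):
        f=np.polyfit(P[:,1],P[:,0],1); r=P[:,0]-np.polyval(f,P[:,1]); k=np.abs(r)<max(.001,2*r.std()); P=P[k]; out=out[k]
    print("cols",out[[0,-1]].round(1).tolist(),"n",len(P),"rms",(r.std()*1e3).round(2),"yaw",round(-np.degrees(np.arctan(f[0])),2),end=" ")
    return f
c=lambda x:(lambda v:x)
E
cat > m1.py <<'E'
from m import *
st=edge(range(190,236,2),c(304),c(322),.028,2,-1)
print("thin front x @-.18",np.polyval(st,-.18))
tk=edge(range(100,168,2),c(322),c(336),.028,2,-1)
print("thick front x @-.12",np.polyval(tk,-.12))
nb=edge(range(70,270,3),c(330),c(346),.024,2,1)
print("board near top edge @-.18,-.12",np.polyval(nb,[-.18,-.12]))
fl=lambda v:int(492-(v-20)*.117)-14
fe=edge(range(50,290,4),fl,lambda v:fl(v)+32,.028,2,1)
print("fence @-.15",np.polyval(fe,-.15), "y ends from rows 20,300", cast(im,[(500,18),(465,300)],.028)[:,:2].round(4).tolist())
print("stop y ends",cast(im,[(311,185),(311,252)],.028).round(4).tolist())
s=manip.get_state();print("spacer bottom",cast(im,[(303,240),(328,240)],s["position"][2]-.046).round(4).tolist(),s["position"])
for v in (90,210):print([tuple(map(int,im["frame"][v,u])) for u in range(304,346,2)])
E
python3 m1.py
```

```text
cols [[312.5, 190.0], [312.7, 234.0]] n 23 rms 0.04 yaw -1.2 thin front x @-.18 0.5355111423894174
cols [[331.6, 100.0], [330.7, 166.0]] n 34 rms 0.11 yaw -1.54 thick front x @-.12 0.5497587857795735
cols [[338.7, 70.0], [335.8, 268.0]] n 67 rms 0.15 yaw -1.34 board near top edge @-.18,-.12 [0.55275778 0.5541631 ]
cols [[472.5, 66.0], [470.3, 286.0]] n 49 rms 4.57 yaw 7.07 fence @-.15 0.64455703599487 y ends from rows 20,300 [[0.6547, -0.0503], [0.6507, -0.2428]]
stop y ends [[0.5351, -0.1507, 0.028], [0.5336, -0.2005, 0.028]]
spacer bottom [[0.5324, -0.161, 0.1189], [0.5443, -0.1613, 0.1189]] [ 0.53927209 -0.18003925  0.16492143]
[(168, 133, 91), (168, 133, 91), (166, 132, 90), (164, 131, 89), (167, 134, 91), (169, 136, 92), (167, 134, 93), (168, 133, 92), (171, 136, 94), (174, 139, 95), (169, 135, 93), (147, 116, 79), (145, 113, 79), (140, 110, 75), (138, 111, 75), (145, 115, 78), (207, 170, 118), (184, 167, 144), (213, 205, 192), (195, 182, 168), (119, 81, 54)]
[(237, 232, 220), (236, 230, 218), (237, 231, 220), (237, 232, 221), (215, 205, 190), (171, 141, 104), (180, 144, 99), (205, 177, 121), (238, 228, 164), (240, 229, 167), (240, 228, 165), (237, 209, 148), (237, 203, 143), (238, 206, 147), (239, 208, 148), (237, 207, 147), (186, 164, 133), (208, 201, 185), (193, 170, 149), (183, 117, 67), (179, 111, 57)]
```

Gap at the thin stop is 17.2 mm, and thin and thick fronts differ by the expected 13 mm. The spacer must go +5.8 mm in x and +5 mm in y. I descend to just above the board and check again.

```bash
python3 -m pendant '[{"dx":0.005,"dy":0.0058,"dz":0,"rx":0,"ry":0,"rz":0,"hand":0.0},{"dx":0,"dy":0,"dz":0.03,"rx":0,"ry":0,"rz":0,"hand":0.0},{"dx":0,"dy":0,"dz":0.03,"rx":0,"ry":0,"rz":0,"hand":0.0},{"dx":0,"dy":0,"dz":0.018,"rx":0,"ry":0,"rz":0,"hand":0.0},{"dx":0,"dy":0,"dz":0,"rx":0,"ry":0,"rz":0,"hand":0.0},{"dx":0,"dy":0,"dz":0,"rx":0,"ry":0,"rz":0,"hand":0.0}]' 
python3 - <<'E'
from h import *
im=grab("wrist"); save(im,"pics/w4.png")
goto([.545,-.176,.0585],-1.2)
E
```

```text
clock: 5.75
position: [0.5459, -0.1741, 0.0875]
ee_rot: [-0.001, 0.715, 0.7, -0.0]
contact_force: [0.1, -0.0, 0.4]
width: 0.0112
gripper_force: 60.1
pos [ 0.547  -0.175   0.0887] yaw -1.24 tilt 0.05 tool shift mm [-1.1 -2.  30.2] rz -0.04 world shift [ -2.   -1.  -30.2] t 5.8
```

View pics/w4.png

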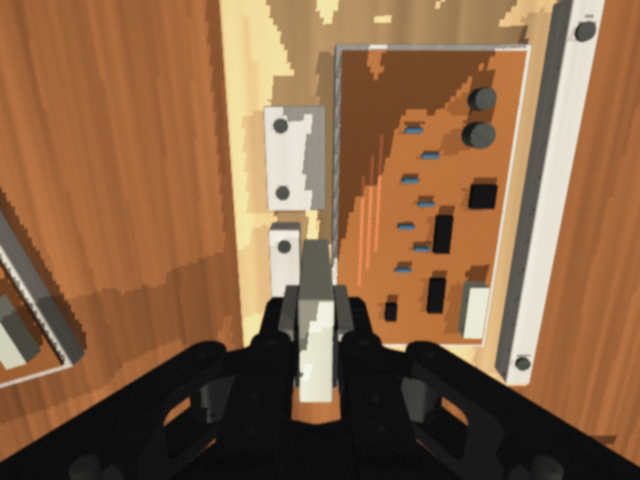

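The spacer's lower end (303–328 at row 240) sits between the thin stop's front edge (column ~300) and the board's near edge (column ~332), clear of both. I check the numbers.

```bash
python3 - <<'E'
from m import *
z=manip.get_state()["position"][2]
st=edge(range(232,284,2),c(292),c(303),.028,2,-1);print(np.polyval(st,[-.16,-.19]))
nb=edge(range(70,262,3),c(326),c(345),.024,2,1);print(np.polyval(nb,[-.16,-.19]))
l=edge(range(244,276,2),c(296),c(310),z-.046,2,-1);r=edge(range(244,276,2),c(322),c(335),z-.046,2,1)
print()
for v in (236,246,254):print(v,[int(x) for x in im["frame"][v,294:342,2]])
print(cast(im,[(303,240),(328,240)],z-.046),z)
E
```

```text
cols [[296.5, 232.0], [297.3, 282.0]] n 26 rms 0.08 yaw -1.03 [0.53590008 0.53536153]
cols [[332.1, 70.0], [329.7, 259.0]] n 62 rms 0.12 yaw -1.37 [0.55346453 0.55274554]
cols [[296.5, 244.0], [297.1, 274.0]] n 16 rms 0.08 yaw -1.25 cols [[330.0, 244.0], [330.9, 274.0]] n 16 rms 0.19 yaw 0.94 
236 [227, 218, 188, 134, 100, 98, 102, 102, 102, 107, 131, 158, 170, 172, 171, 171, 171, 172, 170, 169, 163, 152, 148, 144, 133, 109, 94, 92, 93, 94, 92, 88, 84, 80, 75, 73, 84, 97, 109, 112, 106, 76, 44, 36, 35, 35, 34, 37]
246 [205, 193, 161, 114, 93, 98, 102, 103, 95, 79, 77, 79, 82, 79, 80, 80, 81, 81, 81, 83, 82, 83, 81, 82, 82, 82, 80, 82, 81, 81, 81, 81, 83, 86, 86, 84, 103, 118, 111, 100, 88, 64, 43, 35, 37, 35, 41, 52]
254 [205, 196, 166, 123, 97, 95, 99, 96, 82, 75, 81, 80, 80, 81, 79, 80, 80, 79, 81, 81, 81, 82, 82, 82, 84, 82, 82, 81, 82, 82, 82, 83, 81, 82, 86, 90, 93, 98, 106, 113, 105, 70, 45, 42, 41, 46, 55, 63]
[[ 0.54002153 -0.15484873  0.04341043]
 [ 0.55187263 -0.1551186   0.04341043]] 0.08941042864818757
```

```bash
python3 -m pendant '[{"dx":0,"dy":-0.001,"dz":0,"rx":0,"ry":0,"rz":0,"hand":0.0},{"dx":0,"dy":0,"dz":0.01,"rx":0,"ry":0,"rz":0,"hand":0.0},{"dx":0,"dy":0,"dz":0.01,"rx":0,"ry":0,"rz":0,"hand":0.0},{"dx":0,"dy":0,"dz":0.006,"rx":0,"ry":0,"rz":0,"hand":0.0},{"dx":0,"dy":0,"dz":0,"rx":0,"ry":0,"rz":0,"hand":0.0},{"dx":0,"dy":0,"dz":0,"rx":0,"ry":0,"rz":0,"hand":0.0}]'
python3 -m pendant '[{"dx":0,"dy":0,"dz":0.001,"rx":0,"ry":0,"rz":0,"hand":0.0},{"dx":0,"dy":0,"dz":0,"rx":0,"ry":0,"rz":0,"hand":0.0}]'
python3 -m pendant '[{"dx":0,"dy":0,"dz":0.001,"rx":0,"ry":0,"rz":0,"hand":0.0},{"dx":0,"dy":0,"dz":0,"rx":0,"ry":0,"rz":0,"hand":0.0}]'
```

```text
clock: 6.35
position: [0.5449, -0.1759, 0.0612]
ee_rot: [-0.001, 0.715, 0.699, -0.0]
contact_force: [-0.4, 0.2, -0.7]
width: 0.0112
gripper_force: 60.0
clock: 6.52
position: [0.5453, -0.176, 0.0609]
ee_rot: [-0.0, 0.715, 0.699, 0.0]
contact_force: [1.6, 0.1, -0.5]
width: 0.0116
gripper_force: 60.0
clock: 6.68
position: [0.5454, -0.176, 0.06]
ee_rot: [0.0, 0.715, 0.699, 0.0]
contact_force: [-0.6, -1.2, -1.5]
width: 0.0113
gripper_force: 60.0
```

```bash
for i in 1; do python3 -m pendant '[{"dx":0,"dy":0,"dz":0.001,"rx":0,"ry":0,"rz":0,"hand":0.0},{"dx":0,"dy":0,"dz":0,"rx":0,"ry":0,"rz":0,"hand":0.0}]'|grep -E "pos|cont"; done
python3 -m pendant '[{"dx":0,"dy":0,"dz":0.0007,"rx":0,"ry":0,"rz":0,"hand":0.0},{"dx":0,"dy":0,"dz":0,"rx":0,"ry":0,"rz":0,"hand":0.0}]'|grep -E "pos|cont"
```

```text
position: [0.5455, -0.1761, 0.0599]
contact_force: [-1.0, -0.1, 5.1]
position: [0.5455, -0.1761, 0.0599]
contact_force: [-2.0, 0.5, 8.3]
```

Contact with the bed (5–8 N). I ease off slightly and push along the jig's x.

```bash
python3 -m pendant '[{"dx":0,"dy":0.0015,"dz":-0.0006,"rx":0,"ry":0,"rz":0,"hand":0.0},{"dx":0,"dy":0.0015,"dz":0,"rx":0,"ry":0,"rz":0,"hand":0.0},{"dx":0,"dy":0.0015,"dz":0,"rx":0,"ry":0,"rz":0,"hand":0.0},{"dx":0,"dy":0.0015,"dz":0,"rx":0,"ry":0,"rz":0,"hand":0.0},{"dx":0,"dy":0,"dz":0,"rx":0,"ry":0,"rz":0,"hand":0.0}]'|grep -E "pos|cont"
python3 -m pendant '[{"dx":0,"dy":0.001,"dz":0,"rx":0,"ry":0,"rz":0,"hand":0.0},{"dx":0,"dy":0.001,"dz":0,"rx":0,"ry":0,"rz":0,"hand":0.0},{"dx":0,"dy":0,"dz":0,"rx":0,"ry":0,"rz":0,"hand":0.0}]'|grep -E "pos|cont"
python3 -m pendant '[{"dx":0,"dy":0.001,"dz":0,"rx":0,"ry":0,"rz":0,"hand":0.0},{"dx":0,"dy":0.001,"dz":0,"rx":0,"ry":0,"rz":0,"hand":0.0},{"dx":0,"dy":0,"dz":0,"rx":0,"ry":0,"rz":0,"hand":0.0}]'|grep -E "pos|cont"
python3 - <<'E'
from h import *
im=grab("wrist"); save(im,"pics/w5.png")
E
```

```text
position: [0.5509, -0.1762, 0.0599]
contact_force: [-3.4, 0.0, 7.7]
position: [0.5527, -0.1762, 0.0599]
contact_force: [-3.4, 0.0, 7.8]
position: [0.5547, -0.1763, 0.0599]
contact_force: [-3.5, 0.0, 9.3]
```

View pics/w5.png

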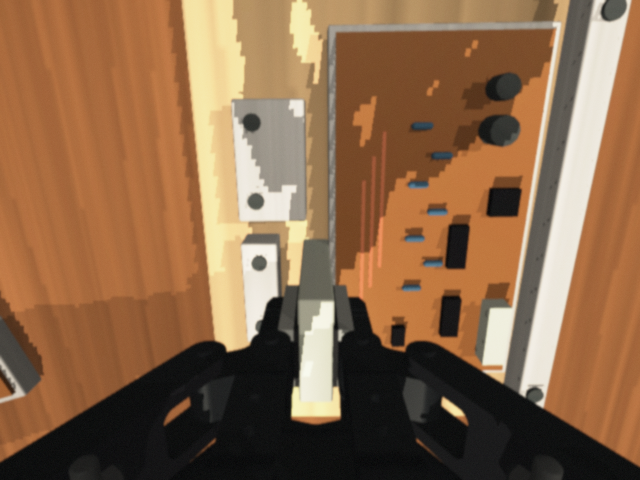

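The spacer is in the gap against the board's near edge. The board's far edge (557,30)–(508,370) is now only a few mm from the fence foot, with the gap a bit wider at the top (+y end). I keep pushing.

```bash
for i in 1; do python3 -m pendant '[{"dx":0,"dy":0.001,"dz":0,"rx":0,"ry":0,"rz":0,"hand":0.0},{"dx":0,"dy":0,"dz":0,"rx":0,"ry":0,"rz":0,"hand":0.0}]'|grep -E "pos|cont"; done
python3 -m pendant '[{"dx":0,"dy":0.001,"dz":0,"rx":0,"ry":0,"rz":0,"hand":0.0},{"dx":0,"dy":0,"dz":0,"rx":0,"ry":0,"rz":0,"hand":0.0}]'|grep -E "pos|cont"
python3 -m pendant '[{"dx":0,"dy":0.001,"dz":0,"rx":0,"ry":0,"rz":0,"hand":0.0},{"dx":0,"dy":0,"dz":0,"rx":0,"ry":0,"rz":0,"hand":0.0}]'|grep -E "pos|cont"
python3 -m pendant '[{"dx":0,"dy":0.001,"dz":0,"rx":0,"ry":0,"rz":0,"hand":0.0},{"dx":0,"dy":0,"dz":0,"rx":0,"ry":0,"rz":0,"hand":0.0}]'|grep -E "pos|cont"
```

```text
position: [0.5556, -0.1763, 0.0599]
contact_force: [-3.1, 0.9, 7.8]
position: [0.5566, -0.1763, 0.0599]
contact_force: [-4.0, -0.9, 8.5]
position: [0.5577, -0.1763, 0.06]
contact_force: [-4.0, -0.2, 8.9]
position: [0.5586, -0.1763, 0.06]
contact_force: [-4.1, 0.2, 8.0]
```

```bash
python3 -m pendant '[{"dx":0,"dy":0.001,"dz":0,"rx":0,"ry":0,"rz":0,"hand":0.0},{"dx":0,"dy":0,"dz":0,"rx":0,"ry":0,"rz":0,"hand":0.0}]'|grep -E "pos|cont"
python3 -m pendant '[{"dx":0,"dy":0.001,"dz":0,"rx":0,"ry":0,"rz":0,"hand":0.0},{"dx":0,"dy":0,"dz":0,"rx":0,"ry":0,"rz":0,"hand":0.0}]'|grep -E "pos|cont"
python3 -m pendant '[{"dx":0,"dy":0.001,"dz":0,"rx":0,"ry":0,"rz":0,"hand":0.0},{"dx":0,"dy":0,"dz":0,"rx":0,"ry":0,"rz":0,"hand":0.0}]'|grep -E "pos|cont"
```

```text
position: [0.5595, -0.1763, 0.0599]
contact_force: [-3.5, -0.1, 8.8]
position: [0.56, -0.1763, 0.0599]
contact_force: [-4.9, 0.2, 9.9]
position: [0.5607, -0.1762, 0.0599]
contact_force: [-5.2, -0.5, 9.8]
```

```bash
python3 -m pendant '[{"dx":0,"dy":0.001,"dz":0,"rx":0,"ry":0,"rz":0,"hand":0.0},{"dx":0,"dy":0,"dz":0,"rx":0,"ry":0,"rz":0,"hand":0.0}]'|grep -E "pos|cont"
python3 -m pendant '[{"dx":0,"dy":0.001,"dz":0,"rx":0,"ry":0,"rz":0,"hand":0.0},{"dx":0,"dy":0,"dz":0,"rx":0,"ry":0,"rz":0,"hand":0.0}]'|grep -E "pos|cont"
python3 -m pendant '[{"dx":0,"dy":0.001,"dz":0,"rx":0,"ry":0,"rz":0,"hand":0.0},{"dx":0,"dy":0,"dz":0,"rx":0,"ry":0,"rz":0,"hand":0.0}]'|grep -E "pos|cont|ee"
```

```text
position: [0.5608, -0.1762, 0.0599]
contact_force: [-7.0, 0.0, 11.6]
position: [0.561, -0.1762, 0.06]
contact_force: [-9.2, -0.6, 12.5]
position: [0.5611, -0.1762, 0.0599]
ee_rot: [-0.003, 0.715, 0.7, -0.003]
contact_force: [-10.6, -0.8, 15.1]
```

```bash
python3 -m pendant '[{"dx":0,"dy":0.001,"dz":0,"rx":0,"ry":0,"rz":0,"hand":0.0},{"dx":0,"dy":0.001,"dz":0,"rx":0,"ry":0,"rz":0,"hand":0.0},{"dx":0,"dy":0.001,"dz":0,"rx":0,"ry":0,"rz":0,"hand":0.0},{"dx":0,"dy":0,"dz":0,"rx":0,"ry":0,"rz":0,"hand":0.0},{"dx":0,"dy":0,"dz":0,"rx":0,"ry":0,"rz":0,"hand":0.0}]'
python3 - <<'E'
from h import *
im=grab("wrist"); f=im["frame"]; save(im,"pics/w6f.png")
cv2.imwrite("pics/w6.png",cv2.resize(f[0:400,300:640,::-1],None,fx=1.5,fy=1.5,interpolation=2))
goto([.5611,-.1762,.06],-1.2)
E
```

```text
clock: 10.07
position: [0.5614, -0.1762, 0.06]
ee_rot: [-0.005, 0.714, 0.7, -0.005]
contact_force: [-15.1, -1.5, 19.1]
width: 0.0112
gripper_force: 62.8
pos [ 0.5614 -0.1762  0.06  ] yaw -1.18 tilt 0.81 tool shift mm [-0.  -0.3 -0. ] rz 0.02 world shift [-0.3 -0.   0. ] t 10.1167
```

View pics/w6.png

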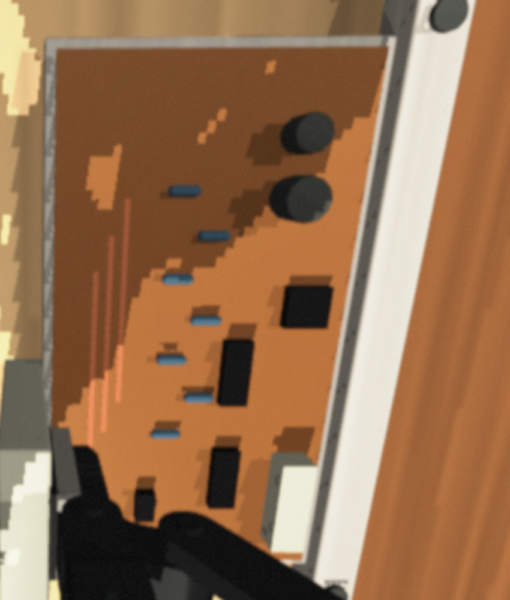

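The board's white far edge lies along the foot of the fence over its whole length, with a narrow even dark stripe (the fence face) from (390,60) to (312,560). I check the angle in numbers.

```bash
python3 - <<'E'
from h import *
im=grab("wrist"); f=im["frame"]
for v in (40,80,120,160,200,240,280,300):
    u0=int(300+(392-(v*1.5-45)*.147)/1.5)-10
    print(v,u0,[int(x) for x in f[v,u0:u0+34].min(1)])
    # fence top-face edge (dark->white) and board border (white->dark)
    r=cv2.GaussianBlur(f[v:v+1].astype(np.float32).min(2),(0,0),.7)[0]; d=np.diff(r)
    a=u0+6+int(d[u0+6:u0+32].argmax()); b=a-15+int(d[a-15:a-3].argmin())
    print("  fence",cast(im,[(a+.5,v)],.028)[0,:2].round(4),"board",cast(im,[(b+.5,v)],.024)[0,:2].round(4))
print(manip.get_state()["contact_force"],manip.get_state()["clock"])
E
```

```text
40 549 [42, 43, 43, 41, 43, 41, 42, 60, 111, 162, 181, 175, 147, 106, 83, 80, 79, 79, 78, 78, 82, 98, 133, 166, 196, 216, 224, 224, 225, 223, 220, 217, 216, 213]
  fence [ 0.6514 -0.0751] board [ 0.6514 -0.0744]
80 543 [68, 66, 67, 65, 69, 70, 75, 107, 154, 179, 177, 149, 109, 84, 80, 79, 79, 81, 79, 86, 106, 142, 178, 206, 220, 225, 226, 224, 223, 221, 219, 216, 214, 211]
  fence [ 0.6511 -0.0889] board [ 0.6507 -0.0885]
120 538 [65, 66, 65, 64, 69, 100, 146, 177, 176, 150, 111, 86, 82, 79, 78, 81, 79, 89, 114, 153, 186, 212, 225, 226, 225, 223, 222, 219, 219, 215, 212, 213, 212, 215]
  fence [ 0.6558 -0.1036] board [ 0.6546 -0.1036]
160 532 [65, 62, 63, 64, 90, 136, 173, 177, 153, 113, 87, 81, 82, 83, 80, 82, 93, 122, 164, 195, 217, 226, 226, 226, 225, 222, 221, 218, 217, 215, 213, 216, 215, 217]
  fence [ 0.6556 -0.1191] board [ 0.6543 -0.1196]
200 526 [62, 65, 68, 86, 128, 168, 176, 157, 118, 89, 82, 81, 83, 82, 84, 99, 134, 173, 205, 220, 227, 227, 226, 224, 222, 220, 220, 217, 217, 215, 215, 216, 217, 216]
  fence [ 0.6554 -0.1357] board [ 0.654  -0.1365]
240 520 [61, 62, 76, 118, 162, 174, 157, 118, 89, 82, 82, 82, 85, 87, 106, 144, 182, 209, 223, 227, 227, 227, 225, 224, 222, 219, 218, 217, 216, 216, 216, 218, 216, 216]
  fence [ 0.6552 -0.1533] board [ 0.6536 -0.1546]
280 514 [60, 69, 107, 159, 175, 161, 120, 92, 86, 84, 83, 84, 90, 114, 153, 191, 214, 226, 227, 226, 226, 225, 222, 221, 219, 218, 218, 216, 218, 217, 218, 217, 218, 217]
  fence [ 0.6545 -0.1722] board [ 0.6532 -0.174 ]
300 511 [62, 82, 128, 167, 169, 144, 108, 87, 85, 83, 84, 86, 103, 140, 181, 206, 222, 227, 227, 226, 226, 223, 223, 220, 221, 218, 218, 218, 217, 218, 218, 218, 217, 217]
  fence [ 0.6546 -0.1821] board [ 0.6532 -0.1842]
[-15.52388841  -0.90518749  18.82086808] 10.1667
```

```bash
python3 -c "
from rig import manip
print(manip.sign_off())"
```

```text
the job is handed in; nothing more can be done
None
```

I slid the white spacer down to the bed at the thin stop and used it to push the board flush against the fence; I handed the job in at about 10 s, still holding the spacer and pressing with about 15 N.

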